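# Shut the test-chamber door, then hold the offset arm level over its jig

## Robot

A 7-joint arm with a two-finger parallel gripper is mounted at the origin on the work surface. World frame = base frame: x ahead of the robot, y to its left, z up, the work surface at z = 0. Lengths are in m, angles in rad, forces in N, time in s.
With the tool pointing down it reaches from about 0.35 to 0.9 m from the base axis. Payload 7.2 kg.
Tool frame: the origin (TCP) lies midway between the tips of the shut fingers; the grasp point (between the pads) lies 19 mm behind it; z points along the fingers, y is the line along which they close (so a half turn about z gives the same grasp; the last joint's range is limited). The gripper opens to 88 mm and grips with 3 to 60 N. Pads are 20 mm wide; open, the fingers measure 115 mm over their backs; the gripper's body (75 mm by 178 mm) begins 61 mm behind the grasp point.
Start: joints at [1.075, 0.411, -0.013, 1.596, 0.006, 1.134, -0.082], TCP at [0.259, -0.569, 0.223] pointing down, gripper open.
Joint ranges: [-2.95, 2.95], [-0.29, 1.99], [-1.47, 1.44], [0.14, 2.54], [-1.03, 4.17], [0.13, 1.85], [-2.86, 2.86]. Speed limits (rad/s): [2.39, 2.39, 3.01, 3.01, 3.14, 3.14, 3.14].

## Interface

Orientations are given as a unit quaternion [w, x, y, z].
In Python, from workcell import get_state, snapshot, camera_params, job_done gives the robot as it stands. The module is installed in compiled form; this text tells all that it offers.
- The arm moves only by the tool play_rows, never from a script. Its argument "deltas" is a list that holds one entry, the list of rows, each a list of 5 numbers: the finger opening in m, from 0 to 0.0878, then the shift along the tool's x, y, z in m, then the turn about the tool's z in degrees. A call has exactly 5 rows; each row shifts and turns the commanded pose from where the row before left it, along the tool's axes as they then stand; what a row does not reach is not made up. A row lasts 1/12 s, in which the tool goes at most 41.7 mm and 7.16 degrees, less where a joint would pass 70% of its speed; a pose out of reach is approached as far as the arm can. A call with a gripper value outside its range is refused whole. The fingers move at their own pace and stop on an object; "newtons" is the grip in N (left out, the last holds). Time passes only in rows, so rows that do not move let the fingers close, or fill a call up. It gives the time, the measured TCP pose, the force, the opening and the grip force at its end, in the units of the state.
- get_state(): the state, without advancing time (a new reading comes with each control period).
- snapshot(name): name is "scene" or "top" or "wrist"; returns the picture (384x512x3 uint8, red, green, blue); there is no depth.
- camera_params(name): a dict with "fov_y" (degrees; the focal length in pixels is half the picture's height over the tangent of half this angle, whatever the lens; pixels are square), "cx", "cy" (the principal point, pixels), "rvec" (rotation vector, rad) and "tvec" (3), from world to camera coordinates, as OpenCV has them; the wrist camera has in their place "tool_from_camera" (4x4, takes a point from camera to tool coordinates, whose origin is the TCP and whose axes are the flange's). Camera axes: x right, y down, z forward; pixel columns grow to the right and rows downward; lengths in m; the calibration is good to about 2 mm. A picture is of the moment at which its call begins: read the wrist's pose just before it. camera_params takes no time and is no camera call.
- job_done(): hands the job in; it is judged then, once.
The state is a dict: "t": time; "joints": joint angles; "qd": joint speeds; "effort": joint torques, N m; "tcp_pos": TCP position; "tcp_rot": TCP orientation; "ft_force": force on the tool from outside, world axes, zero at the start; "torque": the same for the moment, N m; "gripper_width": opening from 0.0 (shut) to 1.0 (fully open); "gripper_force": force on a finger pad.
Only numpy, scipy, OpenCV 4.12 (cv2) and the standard library are available. Lean on these libraries where they do the work, as an engineer would, in place of code of your own. Each camera call takes 0.05 s, during which the arm holds its last target. There are 200 camera calls.

## Task

Push the black test chamber's open door fully shut until it clicks home on its catch, so that it no longer hangs over the assembly jig. Then pick up the cast arm by its balance point and hold it level and still about 10 cm above the bench over the jig, the right way round, hub over the round nest and eye over the fork, ready to be lowered. Finish holding it there (do not put it down or let go), with the door still shut and the other things on the bench left where they are.

Things in the scene. Friction and masses are not known exactly. Their poses are not given: they have to be found in the camera images.
- chamber: Fixed test chamber: a black box open at the front, on a white instrument base; 160 (x) by 220 (y) by 172 mm high in all, the base being the lowest 45 mm. Origin: centre of its underside, on the bench. Its front (door) side faces its own -x; it is turned by up to about 9 degrees.
- door (a joint): Door hinge angle, rad: 0 = shut, grows opening towards the robot; starts 0.75 to 1.2. Vertical hinge at chamber x -80, y +110 mm. At angle a the free edge lies along (-sin a, -cos a) from it in chamber x, y. The door swings easily and stays where left; in the last 0.1 rad a spring catch resists with 3 to 4 N near the free edge, then from 0.045 snaps it to 0 and holds it (3 N to reopen).
- door_edge (a point): Top corner of the free edge of the door, on its outer face. The door is an upright black panel 220 mm wide, 12 thick, from 52 to 172 mm above the bench, overlaying the chamber's front. A small pull, 12 mm wide, stands 10 mm out of the outer face close to this edge, 60 to 110 mm above the bench.
- door_hinge (a point): The door's hinge line, at the height of the door's top (172 mm). Its axes turn with the door: -y runs from the hinge to the free edge, -x is the outward normal. The outer face (to push on) lies at x = -12 mm, the inner face at x = 0.
- jig: Fixed jig in front of the chamber, under the door's sweep: aluminium plate 250 by 70 by 12 mm, on it a round steel nest (ring, 62 mm outside, 50 inside, top 24 mm above the bench) and 170 mm from it a fork of two upright cheeks (28 mm apart, top at 34 mm). Origin: on the bench under the nest's centre; x axis runs from nest to fork. The door's lower edge passes 18 mm over it.
- jig_fork (a point): Midway between the fork's cheeks, at their top: 170 mm along the jig's x axis, 34 mm above the bench.
- lever: Loose cast arm, aluminium: round hub (44 mm across, 40 high) and small eye (22 across, 30 high) 170 mm apart, joined by a bar 16 wide, from 12 to 28 mm above the underside. It lies flat on hub and eye. Origin: under the hub's centre, on the underside; x runs hub to eye, z up. 0.45 to 0.65 kg. It balances on the bar 48 mm from the hub's centre (x = +48); grip within 15 mm of that.
- lever_eye (a point): Under the centre of the arm's eye, on its underside (arm x = +170 mm).
- link: Bystander: flat straight link, two equal round ends of 24 mm, 100 mm apart, 16 mm high. Origin under one end. Leave alone.
- screwdriver: Bystander: screwdriver lying on the bench, about 190 mm long. Origin under its middle. Leave alone.
- meter: Bystander: hand-held multimeter, 140 by 75 by 34 mm. Leave alone.
- spool: Bystander: solder spool, 56 mm across, 40 high. Leave alone.
- pliers: Bystander: pliers, about 170 mm long, 12 mm high. Leave alone.
- table: The bench, its top at z = 0.

How it is judged:
On the way, in this order (a step that is already met when the one before it is completed fails the run):
1. the chamber door is shut on its catch (value of joint door below 0.03 rad), for 0.2 s.
2. the arm is lifted clear of the bench by its balance point, held level (height (world z) of lever above 0.04 m and angle between lever's own z axis and vertical below 0.15 rad and contact force between lever and the fingers above 1 N and x of the grasp point in the frame of lever between 0.031 and 0.065 m), for 0.2 s.
At the end, for the whole second after the job is handed in: Fingers hold the arm within 17 mm of its balance point along the bar; arm level within 0.1 rad, underside 70-140 mm up, hub within 18 mm of the nest and eye within 22 mm of the fork (horizontally), still (< 20 mm/s), touching no jig, bench or chamber; door under 0.03 rad (value of joint door below 0.03 rad and height (world z) of lever between 0.07 and 0.14 m and angle between lever's own z axis and vertical below 0.1 rad and horizontal distance between lever and jig below 0.018 m and horizontal distance between lever_eye and jig_fork below 0.022 m and x of the grasp point in the frame of lever between 0.031 and 0.065 m and contact force between lever and the fingers above 1 N and contact force between lever and jig below 0.1 N and contact force between lever and table below 0.1 N and contact force between lever and chamber below 0.1 N and linear speed of lever below 0.02 m/s and angular speed of lever below 0.15 rad/s); the arm keeps its last pose, push and grip.
It fails at once if a bystander is moved more than 30 mm (distance of any of link, screwdriver, meter, spool, pliers from where it was at the start of the episode above 0.03 m).
It also fails if it takes over 61 s, if anything falls off the work surface, if the arm or the gripper's body presses on something with over 40 N, if the wrist force passes 120 N, or if a joint passes its speed limit or range.

## Working session

There is one attempt and no reset: what is moved stays moved. The work goes in short steps, Python scripts to look and compute and a tool call to move; the robot and the scene stay as the last step left them, time stands still between calls to the robot, and variables do not carry over. Pictures are saved under pics/ and viewed, at most 10 in all, crops included, and the job is handed in when it is done.

Besides the shell and the picture viewer there is one more tool, called after ">>>" by a JSON object that holds its "fn" and its "kwargs". play_rows: Moves the arm, as the interface text tells. Its arguments: {"type":"object","properties":{"deltas":{"type":"array","items":{"type":"array","items":{"type":"array","items":{"type":"number"}}}},"newtons":{"type":"number"}},"required":["deltas"]}

```bash
mkdir -p pics; python3 - <<'E'
from workcell import *
import cv2
print(get_state())
for n in("scene","top"):
    print(n,camera_params(n)); im=snapshot(n); cv2.imwrite(f"pics/{n}0.png",im[:,:,::-1])
print(camera_params("wrist"))
E
```

```text
{'t': 0.0, 'joints': array([ 1.07479681,  0.41191364, -0.01274039,  1.5970279 ,  0.00562259,
        1.13430873, -0.08218989]), 'qd': array([ 3.48445537e-04, -1.36265730e-03,  1.01599085e-04,  6.62521318e-05,
       -1.26238200e-04, -6.84059336e-04, -1.57288296e-05]), 'effort': array([ 1.68254996e-03, -5.87956274e+01,  6.42739814e-01, -2.91079473e+01,
       -5.37164428e-02,  1.84442714e-02,  1.66024042e-04]), 'tcp_pos': array([ 0.25905406, -0.56822942,  0.22180699]), 'tcp_rot': array([-7.76910004e-04,  9.77202760e-01,  2.12306636e-01, -2.32267530e-04]), 'ft_force': array([ 0.16439746,  0.0007248 , -0.38863461]), 'torque': array([-0.00535858,  0.00707669,  0.03727635]), 'gripper_force': 0.0, 'gripper_width': 0.9998745116706863}
scene {'fov_y': 52.88923631545011, 'cx': 259.0670330539444, 'cy': 197.4278620402425, 'rvec': array([ 1.42700946,  2.23312838, -0.84141314]), 'tvec': array([ 0.34152062, -0.31120786,  1.41233689])}
top {'fov_y': 53.22210957568574, 'cx': 248.21903836016077, 'cy': 194.14428393063633, 'rvec': array([ 2.15952501, -2.13695554,  0.17830659]), 'tvec': array([-0.12184975,  0.59764425,  1.35778999])}
{'fov_y': 60.37376569035773, 'cx': 249.78913846023963, 'cy': 191.72304133364216, 'tool_from_camera': array([[-3.93892981e-04, -9.62022404e-01, -2.72970216e-01,
         7.42760521e-02],
       [ 9.99999854e-01, -4.80041699e-04,  2.48810831e-04,
        -1.77990029e-05],
       [-3.70398680e-04, -2.72970078e-01,  9.62022453e-01,
        -1.61963592e-01],
       [ 0.00000000e+00,  0.00000000e+00,  0.00000000e+00,
         1.00000000e+00]])}
```

View pics/scene0.png

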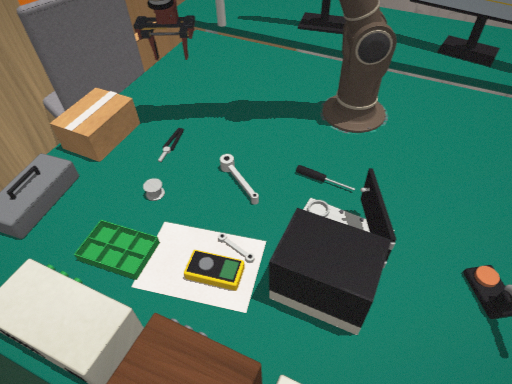

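View pics/top0.png

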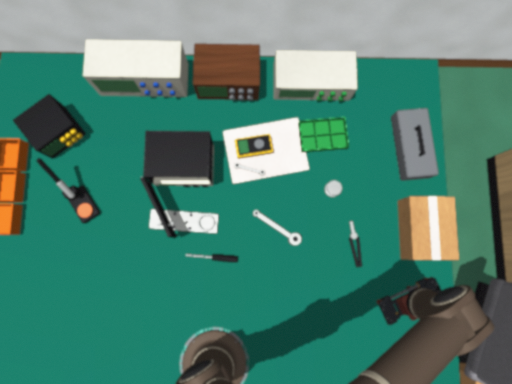

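The top view has +x up and +y to the left. The chamber is near (178,157), and the door runs from the hinge (147,180) to its free edge (172,235). The nest is at (207,223) and the fork near (160,220). The lever's hub is at (294,239) and its eye at (257,213).

```bash
cat > h.py <<'E'
from workcell import *
import cv2, numpy as np
from scipy.spatial.transform import Rotation as R
def cam(n,st=None):
    p=camera_params(n); f=192/np.tan(np.radians(p["fov_y"]/2))
    K=np.array([[f,0,p["cx"]],[0,f,p["cy"]],[0,0,1.]])
    if n=="wrist":
        st=st or get_state(); T=np.array(p["tool_from_camera"]); q=st["tcp_rot"]
        Rt=R.from_quat([q[1],q[2],q[3],q[0]]).as_matrix()
        Rw=Rt@T[:3,:3]; o=Rt@T[:3,3]+st["tcp_pos"]
    else:
        Rc=cv2.Rodrigues(np.array(p["rvec"]))[0]; Rw=Rc.T; o=-Rc.T@p["tvec"]
    return K,Rw,o
def ray(c,u,v,z):
    K,Rw,o=c; d=Rw@np.linalg.solve(K,[u,v,1.]); return o+d*(z-o[2])/d[2]
def proj(c,P):
    K,Rw,o=c; q=K@(Rw.T@(np.array(P)-o)); return q[:2]/q[2]
E
python3 - <<'E'
from h import *
im=cv2.imread("pics/top0.png")
cv2.imwrite("pics/top0z.png",cv2.resize(im[120:270,130:330],None,fx=4,fy=4,interpolation=cv2.INTER_CUBIC))
c=cam("top")
for n,u,v,z in [("hub",294,239,.04),("eye",257,213,.03),("nest",207,223,.024),("fork",160,219,.034),("hinge",147,180,.172),("edge",172,235,.172)]: print(n,ray(c,u,v,z).round(3))
print(c[2])
E
```

```text
hub [ 0.437 -0.283  0.04 ]
eye [ 0.532 -0.149  0.03 ]
nest [0.493 0.035 0.024]
fork [0.505 0.205 0.034]
hinge [0.623 0.224 0.172]
edge [0.442 0.134 0.172]
[ 0.38568849 -0.09804727  1.43431196]
```

View pics/top0z.png

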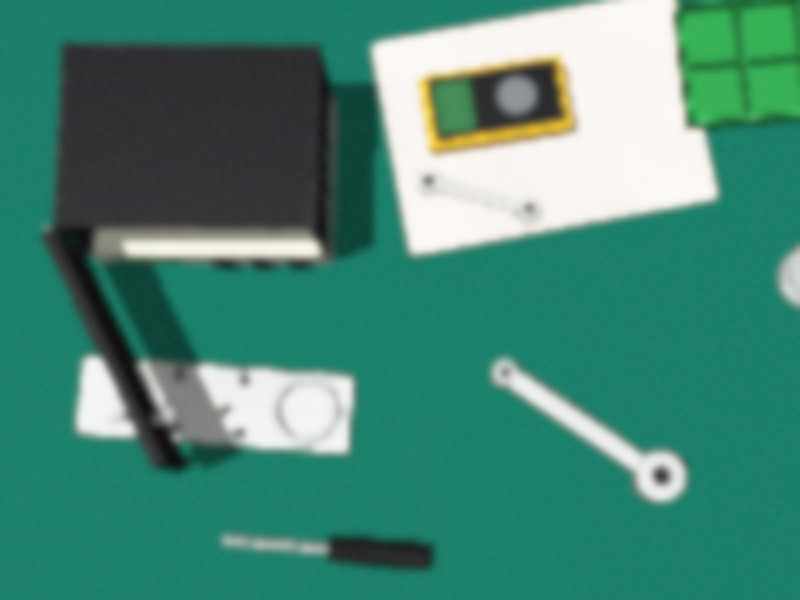

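The zoomed crop (×4, offset 130,120) shows these points:
- **Door:** hinge at (48,232), free edge at (160–185,465).
- **Jig plate:** corners (85,357), (355,375), (350,453) and (77,435).
- **Nest:** (308,410).
- **Lever:** hub (661,475), eye (505,373).

Next I'll turn these into world positions.

```bash
python3 - <<'E'
from h import *
c=cam("top")
P=lambda x,y,z: ray(c,x/4+130-.375,y/4+120-.375,z)
for n,x,y,z in [("chFL",58,228,.172),("chFR",328,228,.172),("chBL",64,43,.172),("chBR",320,45,.172),("hinge",48,232,.172),("edgeO",158,468,.172),("edgeI",186,460,.172),("jBL",85,357,.012),("jBR",355,375,.012),("jFR",350,453,.012),("jFL",77,435,.012),("nest",308,410,.024),("hub",661,475,.04),("eye",505,373,.03),("drvtip",222,541,.01),("drvend",432,556,.02)]: print(n,P(x,y,z).round(4))
st=get_state(); q=st["tcp_rot"]; M=R.from_quat([q[1],q[2],q[3],q[0]]).as_matrix(); print(M.round(3))
# lever contours
im=cv2.imread("pics/top0.png"); hsv=cv2.cvtColor(im,cv2.COLOR_BGR2HSV)
m=((hsv[...,1]<90)&(hsv[...,2]>110)).astype(np.uint8); n,l,s,ce=cv2.connectedComponentsWithStats(m)
for i in range(1,n):
    if 150<ce[i][0]<310 and 190<ce[i][1]<260 and s[i,4]>20: print(s[i],ce[i])
E
```

```text
chFL [0.6348 0.2346 0.172 ]
chFR [0.6376 0.0092 0.172 ]
chBL [0.7953 0.2376 0.172 ]
chBR [0.7966 0.0199 0.172 ]
hinge [0.6313 0.2428 0.172 ]
edgeO [0.4362 0.1432 0.172 ]
edgeI [0.4429 0.1206 0.172 ]
jBL [0.5446 0.2456 0.012 ]
jBR [ 0.5305 -0.0056  0.012 ]
jFR [ 0.4581 -0.0025  0.012 ]
jFL [0.4721 0.2495 0.012 ]
nest [0.4965 0.0361 0.024 ]
hub [ 0.4397 -0.2862  0.04  ]
eye [ 0.532  -0.1446  0.03  ]
drvtip [0.3768 0.113  0.01  ]
drvend [ 0.3651 -0.0796  0.02  ]
[[ 0.91   0.415 -0.001]
 [ 0.415 -0.91   0.001]
 [-0.    -0.001 -1.   ]]
[148 208  17  22 243] [154.76954733 220.37037037]
[253 209  49  37 443] [279.15349887 228.30248307]
[ 165  210   54   24 1001] [193.78921079 221.15584416]
[186 254  26   5  89] [199.05617978 255.71910112]
```

>>> {"fn": "play_rows", "kwargs": {"deltas": [[[0.0,0.03,-0.026,-0.008,0],[0.0,0.03,-0.026,-0.008,0],[0.0,0.03,-0.026,-0.008,0],[0.0,0.03,-0.026,-0.008,0],[0.0,0.03,-0.026,-0.008,0]]], "newtons": 30}}

```text
t: 0.52
tcp_pos: [0.342, -0.3862, 0.2627]
tcp_rot: [-0.0, 0.977, 0.212, -0.0]
ft_force: [2.0, -0.1, -0.4]
gripper_width: 0.657
gripper_force: 0.0
```

>>> {"fn": "play_rows", "kwargs": {"deltas": [[[0.0,0.03,-0.026,-0.008,0],[0.0,0.03,-0.026,-0.008,0],[0.0,0.03,-0.026,-0.008,0],[0.0,0.03,-0.026,-0.008,0],[0.0,0.03,-0.026,-0.008,0]]]}}

```text
t: 0.93
tcp_pos: [0.4245, -0.2057, 0.303]
tcp_rot: [0.0, 0.977, 0.212, -0.0]
ft_force: [0.3, -0.1, 0.0]
gripper_width: 0.281
gripper_force: 0.0
```

```bash
python3 - <<'E'
from h import *
st=get_state(); c=cam("wrist",st); im=snapshot("wrist"); cv2.imwrite("pics/w0.png",im[:,:,::-1])
print(proj(c,[.4397,-.2862,.04]),proj(c,[.532,-.1446,.03]))
E
```

```text
[310.10334466 172.10343652] [240.63527947  56.61203894]
```

View pics/w0.png

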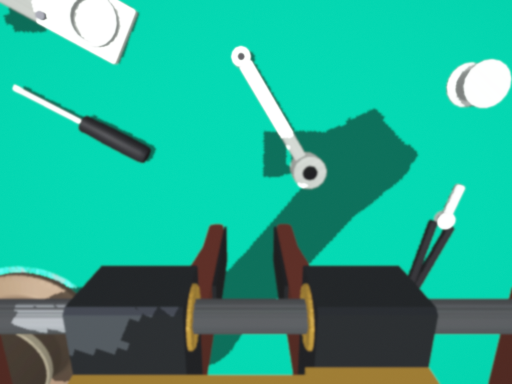

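>>> {"fn": "play_rows", "kwargs": {"deltas": [[[0.0,0.0174,-0.0356,0,0],[0.0,0.0174,-0.0356,0,0],[0.0,0.0174,-0.0356,0,0],[0.0,0.0174,-0.0356,0,0],[0.0,0.0174,-0.0356,0,0]]]}}

```text
t: 1.4
tcp_pos: [0.4291, -0.008, 0.3025]
tcp_rot: [0.0, 0.977, 0.212, -0.0]
ft_force: [0.5, -0.1, -0.2]
gripper_width: 0.008
gripper_force: 0.0
```

>>> {"fn": "play_rows", "kwargs": {"deltas": [[[0.0,0.0174,-0.0356,0,0],[0.0,0.0174,-0.0356,0,0],[0.0,0.0174,-0.0356,0,0],[0.0,0.0174,-0.0356,0,0],[0.0,0.0174,-0.0356,0,0]]]}}

```text
t: 1.82
tcp_pos: [0.4346, 0.1899, 0.3026]
tcp_rot: [0.0, 0.977, 0.212, 0.0]
ft_force: [1.3, -0.3, -0.5]
gripper_width: 0.005
gripper_force: 0.0
```

The wrist view confirms the lever: hub at (310,172) and eye at (241,56), both within a pixel of the prediction. Next I descend on the door's outer side.

>>> {"fn": "play_rows", "kwargs": {"deltas": [[[0.0,0,0,0.036,0],[0.0,0,0,0.036,0],[0.0,0,0,0.036,0],[0.0,0,0,0.036,0],[0.0,0,0,0.034,0]]]}}

```text
t: 2.23
tcp_pos: [0.4345, 0.1881, 0.1227]
tcp_rot: [-0.0, 0.977, 0.212, -0.0]
ft_force: [0.2, 0.6, -0.6]
gripper_width: 0.009
gripper_force: 0.0
```

```bash
python3 - <<'E'
import numpy as np
# push path: contact-centre offset 26mm from hinge plane, radius .19, yaw of tool y = start -65.5deg -> -20deg
H=np.array([.632,.235]); p=np.array([.4346,.1899]); yaw=-65.5
for a in list(np.radians([66,58,50,42,34,26,18,10,5,2])):
    e=np.array([-np.sin(a),-np.cos(a)]); n=np.array([-np.cos(a),np.sin(a)])
    t=H+.19*e+.026*n; print(round(np.degrees(a)),t.round(3))
E
```

```text
66 [0.448 0.181]
58 [0.457 0.156]
50 [0.47  0.133]
42 [0.486 0.111]
34 [0.504 0.092]
26 [0.525 0.076]
18 [0.549 0.062]
10 [0.573 0.052]
5 [0.59  0.048]
2 [0.599 0.046]
```

>>> {"fn": "play_rows", "kwargs": {"deltas": [[[0.0,0.0036,0.0192,0,0],[0.0,0.0036,0.0192,0,0],[0.0,0.0026,0.0177,0,0],[0.0,0.0026,0.0177,0,0],[0.0,0.0026,0.0177,0,0]]]}}

```text
t: 2.65
tcp_pos: [0.4868, 0.1105, 0.1242]
tcp_rot: [-0.0, 0.977, 0.212, -0.0]
ft_force: [-0.2, 0.2, -0.5]
gripper_width: 0.003
gripper_force: 0.1
```

>>> {"fn": "play_rows", "kwargs": {"deltas": [[[0.0,0.007,0.016,0,0],[0.0,0.007,0.016,0,0],[0.0,0.007,0.016,0,0],[0.0,0.0165,0.0205,0,0],[0.0,0.0165,0.0205,0,0]]]}}

```text
t: 3.07
tcp_pos: [0.573, 0.0518, 0.1243]
tcp_rot: [0.0, 0.977, 0.212, -0.0]
ft_force: [-0.4, 0.8, 0.7]
gripper_width: 0.007
gripper_force: 0.1
```

>>> {"fn": "play_rows", "kwargs": {"deltas": [[[0.0,0.005,0.0035,0,0],[0.0,0.005,0.0035,0,0],[0.0,0.0,0.0,0,0],[0.0,0.0,0.0,0,0],[0.0,0.0,0.0,0,0]]]}}

```text
t: 3.48
tcp_pos: [0.5837, 0.0515, 0.1246]
tcp_rot: [-0.0, 0.977, 0.213, -0.0]
ft_force: [0.4, -0.2, -0.0]
gripper_width: 0.006
gripper_force: 0.0
```

```bash
python3 - <<'E'
from h import *
a=snapshot("scene")[150:330,230:430]; b=snapshot("top")[110:260,120:270]
print(get_state()["ft_force"])
a=cv2.resize(a,(500,450),interpolation=cv2.INTER_CUBIC); b=cv2.resize(b,(300,300),interpolation=cv2.INTER_CUBIC)
o=np.zeros((450,800,3),np.uint8); o[:,:500]=a; o[:300,500:]=b
cv2.imwrite("pics/push1.png",o[:,:,::-1])
E
```

```text
[-0.12345176  0.09225738  0.65593585]
```

View pics/push1.png

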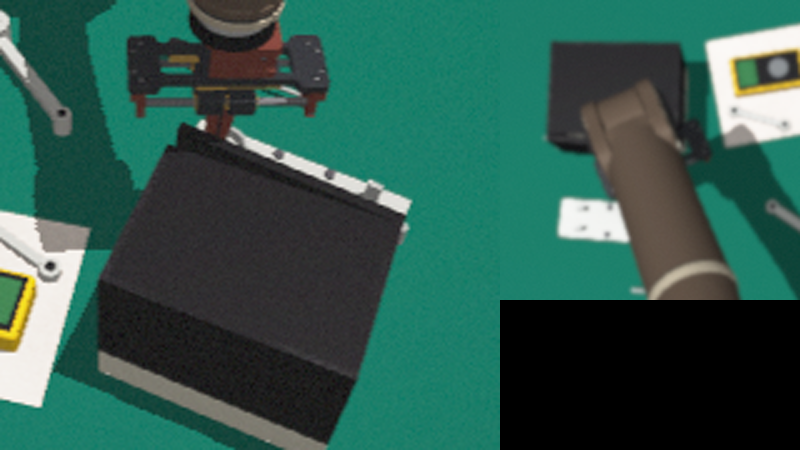

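The door is almost shut: its free edge at (185,130) still stands a little off the chamber. I'll keep pushing slowly along +x.

>>> {"fn": "play_rows", "kwargs": {"deltas": [[[0.0,0.0037,0.0017,0,0],[0.0,0.0037,0.0017,0,0],[0.0,0.0037,0.0017,0,0],[0.0,0.0037,0.0017,0,0],[0.0,0.0,0.0,0,0]]]}}

```text
t: 4.0
tcp_pos: [0.6014, 0.0502, 0.1247]
tcp_rot: [0.0, 0.977, 0.212, -0.0]
ft_force: [-0.3, -0.6, 0.6]
gripper_width: 0.002
gripper_force: 0.0
```

>>> {"fn": "play_rows", "kwargs": {"deltas": [[[0.0,0.0028,0.0012,0,0],[0.0,0.0028,0.0012,0,0],[0.0,0.0,0.0,0,0],[0.0,0.0,0.0,0,0],[0.0,0.0,0.0,0,0]]]}}

```text
t: 4.42
tcp_pos: [0.6072, 0.0509, 0.1246]
tcp_rot: [-0.0, 0.977, 0.212, 0.0]
ft_force: [-0.5, 1.0, 0.3]
gripper_width: 0.009
gripper_force: 0.0
```

>>> {"fn": "play_rows", "kwargs": {"deltas": [[[0.0,0.0028,0.0012,0,0],[0.0,0.0028,0.0012,0,0],[0.0,0.0,0.0,0,0],[0.0,0.0,0.0,0,0],[0.0,0.0,0.0,0,0]]]}}

```text
t: 4.83
tcp_pos: [0.6104, 0.0509, 0.1244]
tcp_rot: [-0.0, 0.977, 0.212, -0.003]
ft_force: [-11.7, -0.6, 7.6]
gripper_width: 0.005
gripper_force: 6.0
```

>>> {"fn": "play_rows", "kwargs": {"deltas": [[[0.0,0.0018,0.0008,0,0],[0.0,0.0018,0.0008,0,0],[0.0,0.0,0.0,0,0],[0.0,0.0,0.0,0,0],[0.0,0.0,0.0,0,0]]]}}

```text
t: 5.25
tcp_pos: [0.6106, 0.0508, 0.1243]
tcp_rot: [0.0, 0.977, 0.213, -0.006]
ft_force: [-27.2, -1.8, 17.1]
gripper_width: 0.001
gripper_force: 13.7
```

>>> {"fn": "play_rows", "kwargs": {"deltas": [[[0.0,-0.0273,-0.0125,0,0],[0.0,-0.0273,-0.0125,0,0],[0.0,0.0,0.0,-0.036,0],[0.0,0.0,0.0,-0.036,0],[0.0,0.0,0.0,-0.036,0]]]}}

```text
t: 5.67
tcp_pos: [0.5561, 0.051, 0.2337]
tcp_rot: [-0.0, 0.977, 0.213, -0.001]
ft_force: [1.4, -0.4, 0.0]
gripper_width: 0.003
gripper_force: 0.0
```

```bash
python3 - <<'E'
import numpy as np
hub=np.array([.4397,-.2862]); eye=np.array([.532,-.1446]); d=(eye-hub); print(np.linalg.norm(d)); d/=np.linalg.norm(d); g=hub+.048*d
print(g, np.degrees(np.arctan2(d[1],d[0])))
E
```

```text
0.16902618140394704
[ 0.46591132 -0.24598848] 56.90223728602108
```

>>> {"fn": "play_rows", "kwargs": {"deltas": [[[0.0878,-0.0256,0.0291,0,0],[0.0878,-0.0256,0.0291,0,0],[0.0878,-0.0256,0.0291,0,0],[0.0878,-0.0256,0.0291,0,0],[0.0878,-0.0256,0.0291,0,0]]]}}

```text
t: 6.08
tcp_pos: [0.5004, -0.1361, 0.2331]
tcp_rot: [0.0, 0.977, 0.212, 0.0]
ft_force: [0.5, -0.9, 0.4]
gripper_width: 0.343
gripper_force: 0.0
```

>>> {"fn": "play_rows", "kwargs": {"deltas": [[[0.0878,-0.0256,0.0291,0,0],[0.0878,-0.0256,0.0291,0,0],[0.0878,-0.0256,0.0291,0,0],[0.0878,0,0,0,-7],[0.0878,0,0,0,-7]]]}}

```text
t: 6.5
tcp_pos: [0.4663, -0.2489, 0.2327]
tcp_rot: [0.0, 0.944, 0.33, -0.0]
ft_force: [0.2, -0.2, -1.3]
gripper_width: 0.725
gripper_force: 0.0
```

>>> {"fn": "play_rows", "kwargs": {"deltas": [[[0.0878,0,0,0,-7],[0.0878,0,0,0,-7],[0.0878,0,0,0,-4.4],[0.0878,0,0,0,0],[0.0878,0,0,0,0]]]}}

```text
t: 6.92
tcp_pos: [0.4674, -0.2459, 0.2327]
tcp_rot: [0.0, 0.88, 0.475, 0.0]
ft_force: [-0.5, -0.3, 0.2]
gripper_width: 0.997
gripper_force: 0.0
```

```bash
python3 - <<'E'
from h import *
st=get_state(); q=st["tcp_rot"]; M=R.from_quat([q[1],q[2],q[3],q[0]]).as_matrix(); print(st["tcp_pos"],M.round(3))
cw=cam("wrist",st); w=snapshot("wrist"); t=snapshot("top")
cv2.imwrite("pics/t2.png",t[:,:,::-1]); cv2.imwrite("pics/w2.png",w[:,:,::-1])
print(proj(cw,[.4397,-.2862,.04]),proj(cw,[.532,-.1446,.03]),proj(cw,[.4659,-.246,.028]))
a=cv2.resize(t[120:250,130:250],(480,520),interpolation=cv2.INTER_CUBIC)
o=np.zeros((520,800,3),np.uint8); o[:,:480]=a; o[:240,480:]=cv2.resize(w,(320,240))
cv2.imwrite("pics/both2.png",o[:,:,::-1])
E
```

```text
[ 0.46738583 -0.24593645  0.23273216] [[ 0.548  0.836  0.   ]
 [ 0.836 -0.548 -0.   ]
 [ 0.     0.    -1.   ]]
[248.97034495 210.79324205] [248.38007293  51.55885343] [248.83113387 167.16192259]
```

View pics/both2.png

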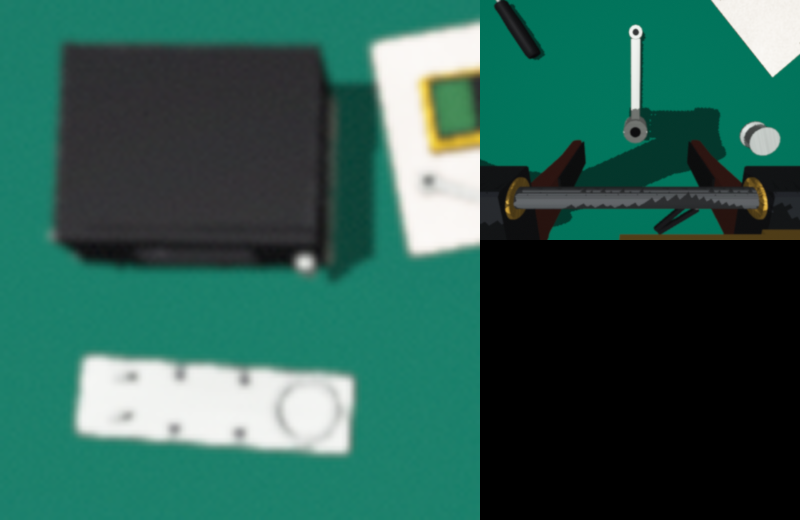

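The door is flush with the chamber front. In the wrist view the lever is centred between the fingers, with the hub at about (248,210) and the eye at (249,53), as predicted. I'll descend and grip.

>>> {"fn": "play_rows", "kwargs": {"deltas": [[[0.0878,-0.001,0,0.036,0],[0.0878,0,0,0.036,0],[0.0878,0,0,0.036,0],[0.0878,0,0,0.036,0],[0.0878,0,0,0.036,0]]]}}

```text
t: 7.43
tcp_pos: [0.4668, -0.2467, 0.0514]
tcp_rot: [0.0, 0.88, 0.476, 0.0]
ft_force: [0.6, -0.9, -0.3]
gripper_width: 1.002
gripper_force: 0.0
```

>>> {"fn": "play_rows", "kwargs": {"deltas": [[[0.05,0,0,0.018,0],[0.05,0,0,0.018,0],[0.03,0,0,0.009,0],[0.03,0,0,0,0],[0.025,0,0,0,0]]]}}

```text
t: 7.85
tcp_pos: [0.467, -0.2466, 0.0079]
tcp_rot: [-0.0, 0.879, 0.476, -0.0]
ft_force: [-0.2, -0.9, 0.1]
gripper_width: 0.659
gripper_force: 0.0
```

>>> {"fn": "play_rows", "kwargs": {"deltas": [[[0.0,0,0,0,0],[0.0,0,0,0,0],[0.0,0,0,0,0],[0.0,0,0,0,0],[0.0,0,0,0,0]]], "newtons": 50}}

```text
t: 8.27
tcp_pos: [0.467, -0.2469, 0.0082]
tcp_rot: [0.0, 0.879, 0.476, 0.0]
ft_force: [0.3, -0.1, -0.6]
gripper_width: 0.28
gripper_force: 0.0
```

>>> {"fn": "play_rows", "kwargs": {"deltas": [[[0.0,0,0,0,0],[0.0,0,0,0,0],[0.0,0,0,0,0],[0.0,0,0,0,0],[0.0,0,0,0,0]]]}}

```text
t: 8.68
tcp_pos: [0.4661, -0.2464, 0.0078]
tcp_rot: [-0.0, 0.879, 0.476, -0.0]
ft_force: [-3.0, 1.2, 5.5]
gripper_width: 0.179
gripper_force: 50.0
```

>>> {"fn": "play_rows", "kwargs": {"deltas": [[[0.0,0,0,-0.01,0],[0.0,0,0,-0.02,0],[0.0,0,0,-0.03,0],[0.0,0,0,-0.03,0],[0.0,0,0,-0.015,0]]]}}

```text
t: 9.1
tcp_pos: [0.4677, -0.2468, 0.1158]
tcp_rot: [0.001, 0.879, 0.477, 0.001]
ft_force: [1.0, -0.9, -6.2]
gripper_width: 0.18
gripper_force: 50.0
```

>>> {"fn": "play_rows", "kwargs": {"deltas": [[[0.0,0,0,0,0],[0.0,0,0,0,0],[0.0,0,0,0,0],[0.0,0,0,0,-2],[0.0,0,0,0,-4]]]}}

```text
t: 9.52
tcp_pos: [0.4655, -0.2461, 0.1107]
tcp_rot: [-0.001, 0.853, 0.522, -0.001]
ft_force: [-0.5, 1.1, -4.8]
gripper_width: 0.172
gripper_force: 50.0
```

>>> {"fn": "play_rows", "kwargs": {"deltas": [[[0.0,0,0,0,-5],[0.0,0,0,0,-5],[0.0,0,0,0,-5],[0.0,0,0,0,-5],[0.0,0,0,0,-4]]]}}

```text
t: 9.93
tcp_pos: [0.4656, -0.2461, 0.1106]
tcp_rot: [-0.002, 0.724, 0.69, -0.0]
ft_force: [-0.6, 0.1, -5.6]
gripper_width: 0.179
gripper_force: 50.0
```

```bash
python3 - <<'E'
from h import *
st=get_state(); q=st["tcp_rot"]; M=R.from_quat([q[1],q[2],q[3],q[0]]).as_matrix()
cw=cam("wrist",st); w=snapshot("wrist"); cv2.imwrite("pics/w3.png",w[:,:,::-1])
d=np.array([.4992,.084,st["tcp_pos"][2]])-st["tcp_pos"]; print(st["tcp_pos"],M[:,1],M.T@d)
g=st["tcp_pos"]-M[:,2]*.019; b=M[:,0]; z=st["tcp_pos"][2]-.0078
for x,h in((-.048,.04),(.122,.03)):
    P=g+b*x; P[2]=z+h; print(proj(cw,P))
E
```

```text
[ 0.46555801 -0.2460732   0.11062057] [ 0.99878914 -0.04910806 -0.00294254] [0.33132658 0.017392   0.00056743]
[250.55910323 363.63159655]
[250.68980942 -35.93967329]
```

View pics/w3.png

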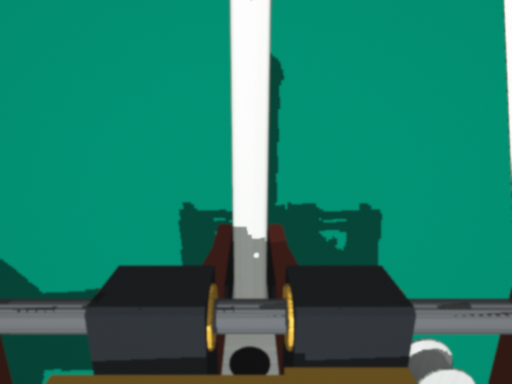

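The bar runs straight up the image and the hub hole sits at (250,363), where predicted, so the grip is at the balance point. Now I carry it over the jig.

>>> {"fn": "play_rows", "kwargs": {"deltas": [[[0.0,0.015,0.0015,0,0],[0.0,0.03,0.0015,0,0],[0.0,0.03,0.0015,0,0],[0.0,0.03,0.0015,0,0],[0.0,0.03,0.0015,0,0]]]}}

```text
t: 10.4
tcp_pos: [0.4804, -0.1108, 0.1112]
tcp_rot: [-0.001, 0.727, 0.687, -0.0]
ft_force: [1.0, -1.0, -5.8]
gripper_width: 0.178
gripper_force: 50.0
```

>>> {"fn": "play_rows", "kwargs": {"deltas": [[[0.0,0.03,0.0015,0,0],[0.0,0.03,0.0015,0,0],[0.0,0.03,0.0015,0,0],[0.0,0.03,0.0015,0,0],[0.0,0.03,0.0015,0,0]]]}}

```text
t: 10.82
tcp_pos: [0.496, 0.0385, 0.1113]
tcp_rot: [-0.001, 0.727, 0.687, -0.001]
ft_force: [0.1, 0.1, -7.0]
gripper_width: 0.181
gripper_force: 50.0
```

>>> {"fn": "play_rows", "kwargs": {"deltas": [[[0.0,0.025,0.0014,0,0],[0.0,0.015,0.0005,0,0],[0.0,0.0063,0.0005,0,0],[0.0,0,0,0,0],[0.0,0,0,0,0]]]}}

```text
t: 11.23
tcp_pos: [0.5014, 0.0823, 0.1117]
tcp_rot: [-0.0, 0.726, 0.688, -0.001]
ft_force: [-0.6, -0.3, -5.0]
gripper_width: 0.179
gripper_force: 50.0
```

>>> {"fn": "play_rows", "kwargs": {"deltas": [[[0.0,0,0,0,0],[0.0,0,0,0,0],[0.0,0,0,0,0],[0.0,0,0,0,0],[0.0,0,0,0,0]]]}}

```text
t: 11.65
tcp_pos: [0.502, 0.0826, 0.1127]
tcp_rot: [0.0, 0.726, 0.687, -0.0]
ft_force: [-0.6, 0.4, -5.4]
gripper_width: 0.178
gripper_force: 50.0
```

```bash
python3 - <<'E'
from h import *
st=get_state(); q=st["tcp_rot"]; M=R.from_quat([q[1],q[2],q[3],q[0]]).as_matrix()
g=st["tcp_pos"]-M[:,2]*.019; b=M[:,0]; print(st["tcp_pos"],M.round(3),g-.048*b,g+.122*b,st["ft_force"],st["torque"])
# fork check from the clear top view
im=cv2.imread("pics/t2.png"); c=cam("top"); P=lambda x,y,z: ray(c,x/4+130-.375,y/4+120-.375,z)
print("fork",P(124,397,.034),"nest",P(308,410,.024))
hub,eye=g-.048*b,g+.122*b; z=st["tcp_pos"][2]-.0078; hub[2]=z+.04; eye[2]=z+.03
cs=cam("scene"); print("pred",proj(cs,hub),proj(cs,eye),proj(c,hub),proj(c,eye))
s=snapshot("scene")[130:330,230:430]; t=snapshot("top")[110:260,120:320]
o=np.zeros((400,800,3),np.uint8); o[:,:400]=cv2.resize(s,(400,400)); o[:300,400:]=cv2.resize(t,(400,300))
cv2.imwrite("pics/fin.png",o[:,:,::-1])
E
```

```text
[0.50203094 0.08264097 0.1126695 ] [[ 0.055  0.998  0.   ]
 [ 0.998 -0.055 -0.   ]
 [-0.     0.    -1.   ]] [0.49939534 0.03471718 0.13167909] [0.50871927 0.2044613  0.13164514] [-0.61214712  0.43679997 -5.36638163] [-0.01197736 -0.07104097 -0.00708989]
fork [0.50580175 0.20306803 0.034     ] nest [0.49649321 0.03610211 0.024     ]
pred [319.97857454 178.24102722] [383.59749295 204.04426261] [203.71268111 218.4120183 ] [153.94799872 215.39593248]
```

View pics/fin.png

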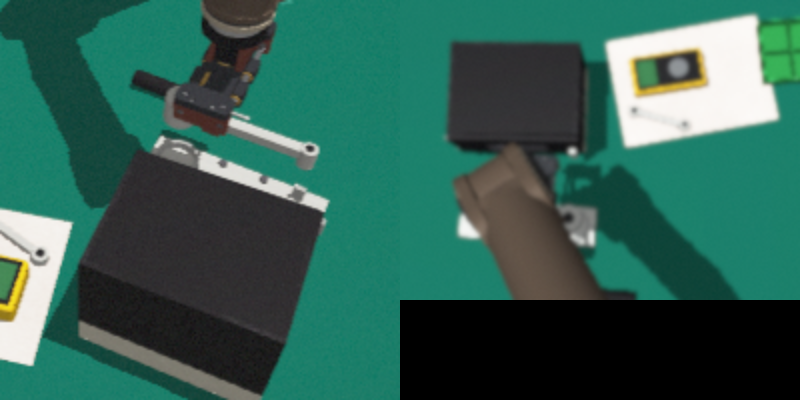

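The lever is level over the jig: the eye is at (385,205) in the scene view and the hub at (205,218) in the top view, both within about 1–2 px of prediction. The estimated offset is about 3 mm, and the door is still shut.

```bash
python3 -c "
from workcell import *
print(job_done())"
```

```text
the job is handed in; nothing more can be done
None
```

I shut the door on its catch and handed in the job with the cast arm held level by its balance point, about 10 cm above the bench, hub over the nest and eye over the fork (both about 3 mm off by my estimate); the hand-in returned no verdict.

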